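Load a battery box and hold its cover down for screwing

TASK

Load the three stubby cells from the white tray into the battery box, button end up, in wiring order: first the well at the antenna end, then the middle well, then the last one. Then set the loose yellow cover over the cells and press it down, without slamming, against the contact springs until it is home on the rim all round, and keep it there with a steady push of about 20 N so that I can drive the two end screws: finish while still pressing. Leave the slim cell, the screwdriver, the scissors and the flat battery pack where they are.

Things in the scene. Friction and masses are not known exactly. Their poses are not given: they have to be found in the camera images.
- box: Lower shell of a yellow printed battery box, 52 (x) x 104 (y) mm, screwed to a plywood board 110 x 175 x 9 mm fixed to the table. Origin: centre of the board's underside, on the table; z up, y along the box towards its antenna end. Inside the rim a block 39 x 91 mm stands 6 mm above it (top 33 mm over the table) with three round wells in a row along y.
- rim (a point): Centre of the box at the level of its flat rim (6.5 mm wide, 27 mm above the table), on which the cover sits. At each end a screw ear 20 wide x 15 mm long, level with the rim.
- antenna (a point): Tip of the black stub antenna, 9 mm thick, that sticks out 54 mm level in +x from the box's side beside well 1; its axis is 22 mm above the table.
- well1 (a point): Centre of the mouth of the first well, at the antenna end (30 mm to +y of the middle), 33 mm above the table. Wells are 21 mm across for the 18 mm cells, flared to 25 mm over the top 4 mm. On the floor a sprung contact plate: a cell first rests on it with its underside 16 mm below the mouth, its top 19 mm above; pressing it further takes 0.8 N per mm (5 mm travel).
- well2 (a point): Centre of the mouth of the second, middle well; like well1.
- well3 (a point): Centre of the mouth of the third, last well, farthest from the antenna (30 mm to -y of the middle); like well1.
- cover: Upper shell of the box: loose yellow printed cover, about 70 g, mouth down on the table. Origin: centre of its open underside; z up, y along its length. 52 (x) x 104 (y) x 25 mm high, walls and top 4 mm, inside 44 x 96 x 21 mm deep: 2.5 mm play all round over the box's block. A screw ear 20 x 15 x 4 mm at each end, at the lower edge. The same either way round.
- cover_top (a point): Centre of the cover's flat top, 25 mm above its underside; 52 mm above the table when home on the box. Lowered over the cells, the cover meets their tops 4 mm before it is home; at home the three springs together push it up with about 10 N, so of a push of 20 N about 10 N bears on the rim.
- cell1: Stubby rechargeable cell, upright cylinder 18 mm across, 35 mm high with the 1.5 mm button on top, about 26 g, grey sleeve, pale ring round the button. Origin: centre of its underside. Stands in a hole of the white tray, 20 mm of it above the tray, its top 40 mm above the table. The three stubby cells are alike and interchangeable.
- cell2: Another stubby cell, same as cell1.
- cell3: Another stubby cell, same as cell1.
- slim_cell: Bystander in the fourth hole of the tray: a slimmer, taller cell, 14 mm across, 50 mm high (top 55 mm above the table), origin at the centre of its underside. It does not fit the job; leave it.
- tray: White tray fixed to the table, 40 (x) x 136 (y) x 20 mm high, origin at the centre of its underside, with four holes 20 mm across and 15 mm deep in a row along y, 32 mm apart (at y = +48, +16, -16, -48 mm). Which hole holds which cell varies.
- screwdriver: Bystander: screwdriver 170 mm long lying along its x on the table.
- pouch: Bystander: flat silver battery pack 58 x 80 x 10 mm lying on the table, origin at the centre of its underside.
- scissors: Bystander: scissors with red handles, about 190 mm long and 12 mm high, lying along x; origin near the pivot.

How it is judged (in metres and radians):
On the way, in this order (a step that is already met when the one before it is completed fails the run):
1. a stubby cell stands in the first well (antenna end) (((horizontal distance between cell1 and well1 below 0.004 m and z of cell1 in the frame of box below 0.0195 m and angle between cell1's own z axis and vertical below 0.2 rad) or (horizontal distance between cell2 and well1 below 0.004 m and z of cell2 in the frame of box below 0.0195 m and angle between cell2's own z axis and vertical below 0.2 rad) or (horizontal distance between cell3 and well1 below 0.004 m and z of cell3 in the frame of box below 0.0195 m and angle between cell3's own z axis and vertical below 0.2 rad))), for 0.2 s.
2. a second one stands in the middle well (((horizontal distance between cell1 and well1 below 0.004 m and z of cell1 in the frame of box below 0.0195 m and angle between cell1's own z axis and vertical below 0.2 rad) or (horizontal distance between cell2 and well1 below 0.004 m and z of cell2 in the frame of box below 0.0195 m and angle between cell2's own z axis and vertical below 0.2 rad) or (horizontal distance between cell3 and well1 below 0.004 m and z of cell3 in the frame of box below 0.0195 m and angle between cell3's own z axis and vertical below 0.2 rad)) and ((horizontal distance between cell1 and well2 below 0.004 m and z of cell1 in the frame of box below 0.0195 m and angle between cell1's own z axis and vertical below 0.2 rad) or (horizontal distance between cell2 and well2 below 0.004 m and z of cell2 in the frame of box below 0.0195 m and angle between cell2's own z axis and vertical below 0.2 rad) or (horizontal distance between cell3 and well2 below 0.004 m and z of cell3 in the frame of box below 0.0195 m and angle between cell3's own z axis and vertical below 0.2 rad))), for 0.2 s.
3. the third one stands in the last well (all of step 2 and ((horizontal distance between cell1 and well3 below 0.004 m and z of cell1 in the frame of box below 0.0195 m and angle between cell1's own z axis and vertical below 0.2 rad) or (horizontal distance between cell2 and well3 below 0.004 m and z of cell2 in the frame of box below 0.0195 m and angle between cell2's own z axis and vertical below 0.2 rad) or (horizontal distance between cell3 and well3 below 0.004 m and z of cell3 in the frame of box below 0.0195 m and angle between cell3's own z axis and vertical below 0.2 rad))), for 0.2 s.
4. the cover is home on the rim and held there with a steady push (z of cover in the frame of box between 0.025 and 0.0285 m and horizontal distance between cover and box below 0.004 m and angle between the y axis of cover and the y axis of box, either way round below 0.08 rad and angle between cover's own z axis and vertical below 0.03 rad and contact force between cover and box between 3 and 17 N and contact force between the fingers and cover above 3 N), for 1 s.
At the end, for the whole second after the job is handed in: Stubby cells upright in all three wells (within 4 mm); cover home on the rim (gap under 1.5 mm, within 4 mm of centre, turned under 0.08 rad, tilted under 0.03 rad), still, with the gripper pressing on it so that 3 to 17 N bears on the box (a push of about 13 to 27 N) (all of step 3 and all of step 4 and linear speed of cover below 0.01 m/s); the arm keeps its last pose, push and grip.
It fails at once if the cover is slammed or forced onto the box (over 45 N) (contact force between cover and box above 45 N).
It fails at once if the slim cell is disturbed (moved over 30 mm) (distance of slim_cell from where it was at the start of the episode above 0.03 m).
It fails at once if the screwdriver is disturbed (moved over 30 mm) (distance of screwdriver from where it was at the start of the episode above 0.03 m).
It fails at once if the flat battery pack is disturbed (moved over 30 mm) (distance of pouch from where it was at the start of the episode above 0.03 m).
It fails at once if the scissors is disturbed (moved over 30 mm) (distance of scissors from where it was at the start of the episode above 0.03 m).
It also fails if it takes over 72 s, if anything falls off the work surface, if the arm or the gripper's body presses on something with over 40 N, if the wrist force passes 120 N, or if a joint passes its speed limit or range.

ROBOT

A 7-joint arm with a two-finger parallel gripper is mounted at the origin on the work surface. World frame = base frame: x ahead of the robot, y to its left, z up, the work surface at z = 0. Lengths are in mm, angles in rad, forces in N, time in s.
With the tool pointing down it reaches from about 425 to 875 mm from the base axis. Payload 4.7 kg.
Tool frame: the origin (TCP) lies at the very end of the fingers, on their centre line; the grasp point (between the pads) lies 19 mm behind it (bot.pinch_z is the distance from the TCP to the grasp point, in mm); z points along the fingers, y is the line along which they close (so a half turn about z gives the same grasp; the last joint's range is limited). The gripper opens to 87 mm and grips with 3 to 60 N. Pads are 19 mm wide; open, the fingers measure 117 mm over their backs; the gripper's body (75 mm by 190 mm) begins 51 mm behind the grasp point.
Start: joints at [1.188, 0.321, -0.07, 1.45, 0.023, 1.371, -0.057], TCP at [251.187, -599.525, 222.587] pointing down, gripper open.
Joint ranges: [-2.86, 2.86], [-0.3, 2.09], [-1.38, 1.24], [0.06, 2.45], [-1.56, 4.7], [0.09, 2.05], [-2.69, 2.69]. Speed limits (rad/s): [2.57, 2.57, 3.14, 3.14, 3.14, 3.14, 3.14].

INTERFACE

Orientations are given as a unit quaternion [x, y, z, w].
In Python, from plant import bot gives the robot as it stands.
- The arm moves only by the shell command python3 inch.py [OPENING] [FORCE], which reads ROWS from standard input. ROWS is a JSON list that holds a single list of rows (three levels of brackets), with 1 to 20 rows, each of 6 numbers: dx, dy, dz in units of 5 mm, then a rotation vector rx, ry, rz in rad; each row shifts and turns the commanded pose from where the row before left it, along the tool's axes as they then stand; what a row does not reach is not made up. A row lasts 1/10 s, in which the tool goes at most 50 mm and 0.15 rad, less where a joint would pass 70% of its speed; a pose out of reach is approached as far as the arm can. OPENING is the finger opening in mm, set as the command begins (- or left out keeps the last). The fingers move at their own pace and stop on an object; FORCE is the grip in N (left out, the last holds). Time passes only in rows, so rows that do not move let the fingers close. It prints the time, the measured TCP pose, the force, the opening and the grip force at its end. Input that does not fit is refused with a message, and nothing moves.
- bot.state(): the state, without advancing time (a new reading comes with each control period).
- bot.camera(name): name is "scene" or "top" or "wrist"; returns a dict with "image" (420x560x3 uint8, red, green, blue), "fx", "fy", "cx", "cy" (pixels), "k1" (the pictures are not rectified: a ray, as slopes to the right and down, at radius r is drawn at 1 + k1 r^2 times it, then the intrinsics apply), "origin" and "rotation" of the camera in the world; the wrist camera has in their place "mount" (4x4, takes a point from camera to tool coordinates, whose origin is the TCP and whose axes are the flange's). Camera axes: x right, y up, looking along -z (the intrinsics and any distortion apply to the point x, -y, -z); pixel columns grow to the right and rows downward; lengths in mm; the calibration is good to about 2 mm. A picture is of the moment at which its call begins: read the wrist's pose just before it. There is no depth.
- bot.finish_job(): hands the job in; it is judged then, once.
The state is a dict: "time": time; "joint_positions": joint angles; "qd": joint speeds; "effort": joint torques, N m; "tool_pos": TCP position; "orientation": TCP orientation; "force": force on the tool from outside, world axes, zero at the start; "ft_torque": the same for the moment, N m; "finger_gap": finger opening in mm; "gripper_force": force on a finger pad.
Only numpy, scipy, OpenCV 4.12 (cv2) and the standard library are available. Lean on these libraries where they do the work, as an engineer would, in place of code of your own. Each camera call takes 0.05 s, during which the arm holds its last target. There are 200 camera calls.

## Working session

There is one attempt and no reset: what is moved stays moved. The work goes in short steps, Python scripts to look and compute and a shell command to move; the robot and the scene stay as the last step left them, time stands still between calls to the robot, and variables do not carry over. Pictures are saved under pics/ and viewed, at most 10 in all, crops included, and the job is handed in when it is done.

```bash
ls; mkdir -p pics; python3 - <<'E'
from plant import bot
import cv2,numpy as np
s=bot.state(); print(s)
for n in("scene","top"):
    c=bot.camera(n); cv2.imwrite(f"pics/{n}0.png",c["image"][:,:,::-1])
    print({k:v for k,v in c.items() if k!="image"})
c=bot.camera("wrist");print({k:v for k,v in c.items() if k!="image"})
E
```

```text
inch.py
pics
plant.py
{'time': 0.0, 'joint_positions': array([ 1.18809012,  0.32183066, -0.07010853,  1.45165588,  0.02263051,
        1.37079295, -0.05688369]), 'qd': array([ 0.00122466,  0.0012069 , -0.00072772,  0.00017614,  0.00029125,
        0.00081753, -0.00122332]), 'effort': array([-3.02954122e-04, -4.91285312e+01, -4.03875746e-01, -3.12535608e+01,
       -6.38591498e-02,  4.36806958e-02,  1.69615137e-04]), 'tool_pos': array([ 250.95583041, -599.0107624 ,  221.46633336]), 'orientation': array([ 9.80374736e-01,  1.97140752e-01, -2.45397241e-04, -9.17387857e-04]), 'force': array([ 0.1324541 , -0.1090462 ,  0.87560912]), 'ft_torque': array([ 0.03436338,  0.01854945, -0.03598167]), 'gripper_force': 0.0, 'finger_gap': 87.42278182523312}
{'fx': 458.8918607898089, 'fy': 458.8918607898089, 'cx': 287.8900897595445, 'cy': 207.00167875791277, 'k1': -0.036050135634019376, 'origin': array([1278.82958873,  -72.52602754,  738.36644537]), 'rotation': array([0.26890968, 0.25426551, 0.62396404, 0.68826267])}
{'fx': 459.6170796430587, 'fy': 459.6170796430587, 'cx': 281.7313516273913, 'cy': 215.02453011157775, 'k1': -0.03449735585067558, 'origin': array([ 431.46710642,  -23.75395888, 1003.58552309]), 'rotation': array([-0.07638794,  0.06325602,  0.713659  , -0.69343665])}
{'fx': 363.5542131711881, 'fy': 363.5542131711881, 'cx': 273.73516771862256, 'cy': 208.17591220336655, 'k1': -0.08208582725972415, 'mount': array([[-7.75317211e-04,  9.58085667e-01,  2.86480810e-01,
         7.78331947e+01],
       [ 9.99999386e-01,  9.69718157e-04, -5.36707266e-04,
        -4.74073682e-02],
       [-7.92017182e-04,  2.86480218e-01, -9.58085830e-01,
        -1.61682851e+02],
       [ 0.00000000e+00,  0.00000000e+00,  0.00000000e+00,
         1.00000000e+00]])}
```

View pics/top0.png

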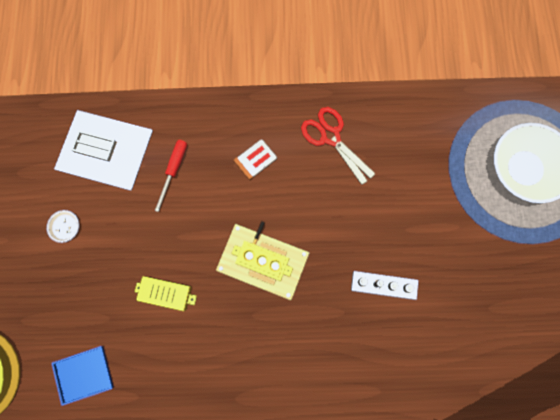

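View pics/scene0.png

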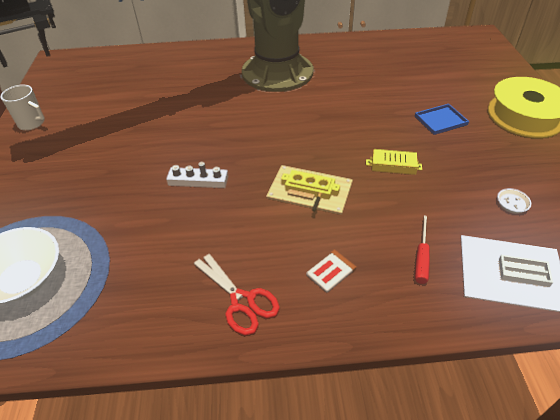

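The pictures show the box at top (263,260) with the antenna stub at (260,230), the cover at (165,293), the tray at (385,285), and the slim cell as the tall one at scene (202,168). Next is the coarse localisation.

```bash
cat > h.py <<'E'
import numpy as np,cv2
from scipy.spatial.transform import Rotation as R
from plant import bot
def shot(n,save=None):
    s=bot.state(); c=bot.camera(n)
    if n=="wrist":
        T=R.from_quat(s["orientation"]).as_matrix(); M=c["mount"]
        c["R"]=T@M[:3,:3]; c["o"]=T@M[:3,3]+s["tool_pos"]
    else: c["R"]=R.from_quat(c["rotation"]).as_matrix(); c["o"]=c["origin"]
    if save: cv2.imwrite(save,c["image"][:,:,::-1])
    return c
def ray(c,u,v):
    d=np.array([(u-c["cx"])/c["fx"],(v-c["cy"])/c["fy"]]); p=d.copy()
    for _ in range(20): p=d/(1+c["k1"]*(p@p))
    return c["R"]@np.array([p[0],-p[1],-1])
def onz(c,uv,z):
    d=ray(c,*uv); return c["o"]+d*(z-c["o"][2])/d[2]
def tri(obs):
    A=np.zeros((3,3));b=np.zeros(3);P=[]
    for c,uv in obs:
        d=ray(c,*uv);d/=np.linalg.norm(d);p=np.eye(3)-np.outer(d,d);A+=p;b+=p@c["o"];P.append((p,c["o"]))
    x=np.linalg.solve(A,b); return x,max(np.linalg.norm(p@(x-o)) for p,o in P)
def proj(c,X):
    p=c["R"].T@(np.asarray(X,float)-c["o"]);s=np.array([p[0],-p[1]])/-p[2];s=s*(1+c["k1"]*(s@s))
    return np.array([c["cx"]+c["fx"]*s[0],c["cy"]+c["fy"]*s[1]])
E
python3 - <<'E'
from h import *
t=shot("top");s=shot("scene")
for n,uv,z in[("tray",(385,285.5),20),("cover",(165.5,293.5),25),("coverearL",(138,288.5),2),("coverearR",(193,299),2),("box",(263,260),33),("ant",(262,224),22)]:
    print(n,onz(t,uv,z).round(1))
for n,a,b in[("cover",(165.5,293.5),(395.5,157)),("box",(262.5,260.5),(310,180)),("tray",(385,285.5),(197,176))]:
    print(n,tri([(t,a),(s,b)]))
st=bot.state();print(R.from_quat(st["orientation"]).as_matrix().round(3))
a=t["image"][235:310,210:430];b=s["image"][150:215,155:440]
im=np.vstack([cv2.resize(a,(800,273),interpolation=2),cv2.resize(b,(800,182),interpolation=2)])
cv2.imwrite("pics/crop.png",im[:,:,::-1])
E
```

```text
tray [ 470.3 -222.2   20. ]
cover [466.  242.5  25. ]
coverearL [479.1 309.5   2. ]
coverearR [453.6 188.6   2. ]
box [530.5  33.9  33. ]
ant [609.9  35.3  22. ]
cover (array([466.66992912, 246.78071983,  22.43927963]), np.float64(3.4961873234012355))
box (array([530.01040558,  35.89895474,  28.19053658]), np.float64(0.5881737653708916))
tray (array([ 470.61769635, -223.02944169,   11.91889124]), np.float64(0.7640604408606573))
[[ 0.922  0.387 -0.   ]
 [ 0.387 -0.922  0.001]
 [-0.    -0.001 -1.   ]]
```

View pics/crop.png

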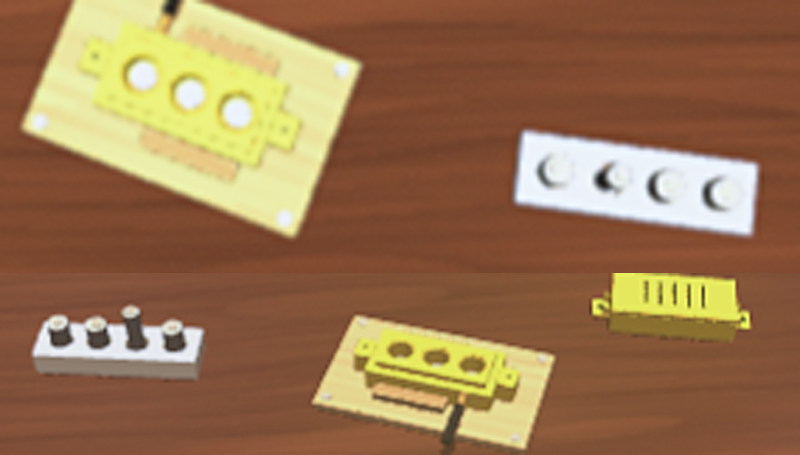

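The manual's scale: shifts go in units of 5 mm. Converting my numbers, -23 mm is -4.6, -15 mm is -3.

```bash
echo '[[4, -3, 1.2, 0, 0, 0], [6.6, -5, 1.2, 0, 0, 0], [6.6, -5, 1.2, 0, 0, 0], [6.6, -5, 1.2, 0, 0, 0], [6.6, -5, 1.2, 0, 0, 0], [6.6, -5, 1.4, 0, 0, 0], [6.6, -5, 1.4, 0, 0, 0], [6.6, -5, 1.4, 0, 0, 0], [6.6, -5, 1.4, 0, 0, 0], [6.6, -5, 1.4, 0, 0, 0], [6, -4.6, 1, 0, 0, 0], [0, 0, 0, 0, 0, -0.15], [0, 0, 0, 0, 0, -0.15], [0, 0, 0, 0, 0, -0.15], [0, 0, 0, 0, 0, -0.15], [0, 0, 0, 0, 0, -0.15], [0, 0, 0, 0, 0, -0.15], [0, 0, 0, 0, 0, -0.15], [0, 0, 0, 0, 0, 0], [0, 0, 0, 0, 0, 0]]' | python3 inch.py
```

```text
refused: ROWS must be a list holding one list of rows, three levels of brackets. Nothing was moved.
```

Wrong form. The message asks for a list holding one list of rows, three levels of brackets, so I'll send the same numbers that way.

```bash
echo '[[[4, -3, 1.2, 0, 0, 0], [6.6, -5, 1.2, 0, 0, 0], [6.6, -5, 1.2, 0, 0, 0], [6.6, -5, 1.2, 0, 0, 0], [6.6, -5, 1.2, 0, 0, 0], [6.6, -5, 1.4, 0, 0, 0], [6.6, -5, 1.4, 0, 0, 0], [6.6, -5, 1.4, 0, 0, 0], [6.6, -5, 1.4, 0, 0, 0], [6.6, -5, 1.4, 0, 0, 0], [6, -4.6, 1, 0, 0, 0], [0, 0, 0, 0, 0, -0.15], [0, 0, 0, 0, 0, -0.15], [0, 0, 0, 0, 0, -0.15], [0, 0, 0, 0, 0, -0.15], [0, 0, 0, 0, 0, -0.15], [0, 0, 0, 0, 0, -0.15], [0, 0, 0, 0, 0, -0.15], [0, 0, 0, 0, 0, 0], [0, 0, 0, 0, 0, 0]]]' | python3 inch.py
python3 - <<'E'
from h import *
c=shot("wrist","pics/w1.png")
print(R.from_quat(bot.state()["orientation"]).as_matrix().round(4),c["o"])
E
```

```text
time: 2.25
tool_pos: [469.5, -222.9, 152.6]
orientation: [0.751, 0.661, -0.0, 0.0]
force: [0.1, 0.4, -0.5]
finger_gap: 86.9
gripper_force: 0.0
[[ 1.268e-01  9.919e-01  0.000e+00]
 [ 9.919e-01 -1.268e-01 -1.000e-04]
 [-1.000e-04  0.000e+00 -1.000e+00]] [ 478.8941766  -145.2309058   314.24765473]
```

View pics/w1.png

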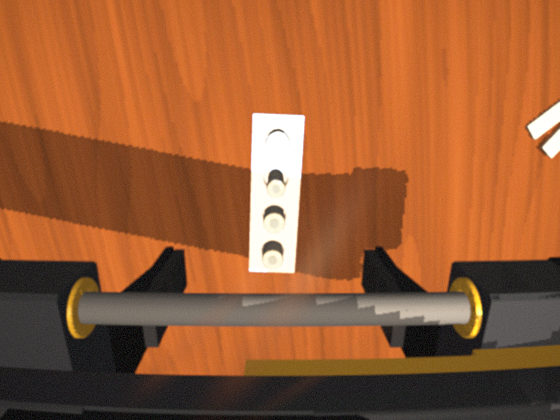

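Tray seen at columns 250–303, rows 114–272. Cell tops are at about (278,139), slim (276,186), (274,222) and (271,258). I'll take a second view 50 mm aside to get heights.

```bash
cat >> h.py <<'E'
def quad(c,lo=None,roi=None,inv=None):
    g=c["image"].astype(int); m=((g.min(2)>150)&(g.max(2)-g.min(2)<60)).astype(np.uint8)*255
    if roi: k=np.zeros_like(m);k[roi[1]:roi[3],roi[0]:roi[2]]=1;m*=k
    m=cv2.morphologyEx(m,cv2.MORPH_CLOSE,np.ones((15,15)))
    ct=max(cv2.findContours(m,0,2)[0],key=cv2.contourArea)
    return cv2.boxPoints(cv2.minAreaRect(ct)),m,ct
E
cat > a.py <<'E'
from h import *
import pickle
c=shot("wrist");q,m,ct=quad(c,roi=(200,80,380,285))
P=np.array([onz(c,p,20) for p in q]);print(q.round(1).tolist(),P.round(1).tolist(),P.mean(0).round(1),cv2.contourArea(ct))
pickle.dump({k:c[k] for k in c},open("v1.pkl","wb"))
E
python3 a.py
echo '[[[0, 5, 0, 0, 0, 0], [0, 5, 0, 0, 0, 0], [0, 0, 0, 0, 0, 0], [0, 0, 0, 0, 0, 0]]]' | python3 inch.py
python3 - <<'E'
from h import *
import pickle
a=pickle.load(open("v1.pkl","rb"));c=shot("wrist")
pickle.dump(c,open("v2.pkl","wb"))
A,_,_=quad(a,roi=(200,80,380,285));q,_,_=quad(c,roi=(130,80,330,285))
srt=lambda q:np.array(sorted(q,key=lambda p:(p[1]>190,p[0])))
for u,v in zip(srt(A),srt(q)):print(u,v,tri([(a,u),(c,v)]),onz(c,v,20))
i=cv2.resize(a["image"][100:280,230:320],(400,600)[::1],interpolation=2)
x0=int(q[:,0].mean())-45;j=cv2.resize(c["image"][100:280,x0:x0+90],(400,600),interpolation=2);print(x0)
cv2.imwrite("pics/w12.png",np.hstack([cv2.resize(i,(300,600)),cv2.resize(j,(300,600))])[:,:,::-1])
E
```

```text
[[246.39999389648438, 271.3999938964844], [252.10000610351562, 112.4000015258789], [304.29998779296875, 114.30000305175781], [298.70001220703125, 273.29998779296875]] [[435.7, -288.0, 20.0], [460.6, -152.3, 20.0], [501.3, -159.0, 20.0], [481.9, -295.8, 20.0]] [ 469.9 -223.8   20. ] 7524.0
time: 2.75
tool_pos: [519.1, -228.7, 152.1]
orientation: [0.75, 0.662, -0.0, -0.001]
force: [-1.1, -0.5, -0.1]
finger_gap: 87.1
gripper_force: 0.0
[252.0917  112.43186] [190. 114.] (array([ 460.47352759, -152.5892406 ,   17.76296634]), np.float64(0.2227788820167975)) [ 460.96035982 -152.79808728   20.        ]
[304.34647 114.29813] [242. 114.] (array([ 501.5409477 , -158.68590917,   17.60637061]), np.float64(0.4045375192134315)) [ 501.81301218 -158.22738734   20.        ]
[246.41275 271.4433 ] [190. 273.] (array([ 436.3613141 , -286.2439972 ,   24.78425235]), np.float64(0.515833421576913)) [ 434.72113519 -289.0567219    20.        ]
[298.6675  273.30957] [242. 273.] (array([ 481.88091163, -292.83045275,   24.74859254]), np.float64(0.46624346791400706)) [ 481.20982388 -294.63399582   20.        ]
171
```

View pics/w12.png

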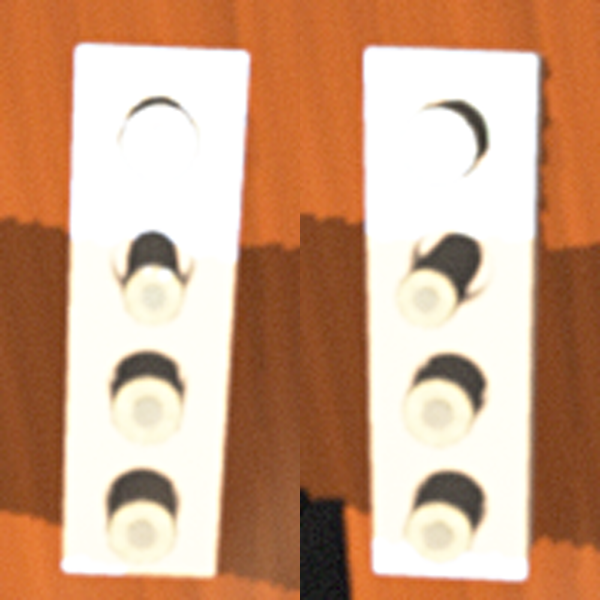

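```bash
python3 - <<'E'
from h import *
import pickle
a=pickle.load(open("v1.pkl","rb"));c=pickle.load(open("v2.pkl","rb"))
L=dict(TL=(75,44),TR=(249,51),BR=(217,576),BL=(62,572),A=(142,533),B=(147,407),S=(153,296))
Q=dict(TL=(65,47),TR=(238,54),BR=(227,580),BL=(71,577),A=(137,531),B=(136,411),S=(127,297))
P={}
for k in L:
    u=np.array(L[k])*.3+[229.65,99.65];v=np.array(Q[k])*.3+[170.65,99.65]
    z={'A':40,'B':40,'S':55}.get(k,20)
    x,e=tri([(a,u),(c,v)]);P[k]=(onz(a,u,z)+onz(c,v,z))/2
    print(k,x.round(1),round(e,2),"plane",P[k].round(1))
ctr=(P['TL']+P['TR']+P['BL']+P['BR'])/4
y=(P['TL']+P['TR']-P['BL']-P['BR']);print("ctr",ctr,"len",np.linalg.norm(y)/2,"wid",np.linalg.norm(P['TL']-P['TR']),np.linalg.norm(P['BL']-P['BR']))
y/=np.linalg.norm(y);print("yaw",np.degrees(np.arctan2(y[1],y[0])))
for h in(48,16,-16,-48):print(h,(ctr+y*h).round(1))
s=bot.state();print(s["tool_pos"],R.from_quat(s["orientation"]).as_matrix().round(4)[:, :2])
E
```

```text
TL [ 460.5 -152.7   17.2] 0.04 plane [ 460.9 -152.6   20. ]
TR [ 501.4 -159.7   17.6] 0.06 plane [ 501.4 -159.6   20. ]
BR [ 478.5 -294.1   21.3] 0.21 plane [ 478.4 -294.7   20. ]
BL [ 437.9 -286.6   24. ] 0.49 plane [ 437.  -288.5   20. ]
A [ 461.5 -269.6   40.2] 0.49 plane [ 461.5 -269.7   40. ]
B [ 466.8 -238.1   39.6] 0.21 plane [ 466.8 -238.    40. ]
S [ 472.  -208.1   51.3] 0.18 plane [ 472.5 -207.2   55. ]
ctr [ 469.40966897 -223.85131321   20.        ] len 137.53358321931287 wid 41.160702830856174 41.852065506156826
yaw 80.15982014488849
48 [ 477.6 -176.6   20. ]
16 [ 472.1 -208.1   20. ]
-16 [ 466.7 -239.6   20. ]
-48 [ 461.2 -271.1   20. ]
[ 518.55369165 -228.89819584  152.1832979 ] [[ 1.245e-01  9.922e-01]
 [ 9.922e-01 -1.245e-01]
 [ 2.000e-04 -1.200e-03]]
```

Converted, 30 mm is 6, -26 mm is -5.2.

```bash
echo '[[[-4.8, -5.2, 0, 0, 0, 0.046], [-4.8, -5.2, 0, 0, 0, 0], [0, 0, 5, 0, 0, 0], [0, 0, 6, 0, 0, 0], [0, 0, 6, 0, 0, 0], [0, 0, 4, 0, 0, 0], [0, 0, 2, 0, 0, 0], [0, 0, 0, 0, 0, 0], [0, 0, 0, 0, 0, 0]]]' | python3 inch.py 45 15; python3 - <<'E'
from h import *
s=bot.state();T=R.from_quat(s["orientation"]).as_matrix();print(s["tool_pos"],T.round(4))
print("to A",T.T@(np.array([461.4,-270,24])-s["tool_pos"]))
E
```

```text
time: 3.7
tool_pos: [461.1, -269.3, 38.5]
orientation: [0.765, 0.644, 0.0, 0.001]
force: [0.5, -0.1, 0.3]
finger_gap: 45.6
gripper_force: 0.0
[ 461.13680836 -269.27023153   38.52292771] [[ 1.695e-01  9.855e-01  1.000e-03]
 [ 9.855e-01 -1.695e-01 -9.000e-04]
 [-7.000e-04  1.200e-03 -1.000e+00]]
to A [-0.66386302  0.36594263 14.52386425]
```

```bash
echo '[[[-0.12, 0.06, 1.6, 0, 0, 0], [0, 0, 1.3, 0, 0, 0], [0, 0, 0, 0, 0, 0]]]' | python3 inch.py; echo '[[[0, 0, 0, 0, 0, 0], [0, 0, 0, 0, 0, 0], [0, 0, 0, 0, 0, 0], [0, 0, 0, 0, 0, 0], [0, 0, 0, 0, 0, 0]]]' | python3 inch.py 15 15
```

```text
time: 4.0
tool_pos: [460.3, -269.3, 22.3]
orientation: [0.765, 0.645, -0.0, -0.001]
force: [1.0, 1.1, 0.0]
finger_gap: 45.0
gripper_force: 0.0
time: 4.5
tool_pos: [461.1, -269.6, 23.2]
orientation: [0.765, 0.645, 0.0, 0.0]
force: [0.4, -0.2, -0.3]
finger_gap: 17.1
gripper_force: 15.1
```

```bash
echo '[[[0, 0, -3, 0, 0, 0], [0, 0, -7, 0, 0, 0], [0, 0, -9, 0, 0, 0], [3, 0, -7, 0, 0, 0], [7, 0.4, 0, 0, 0, 0], [9, 0.4, 0, 0, 0, 0], [9, 0.6, 0, 0, 0, 0], [9, 0.6, 0, 0, 0, 0], [9, 0.6, 0, 0, 0, 0], [9, 0.4, 0, 0, 0, 0], [7, 0.4, 0, 0, 0, 0.1], [0, 0, 0, 0, 0, 0.1], [0, 0, 0, 0, 0, 0], [0, 0, 0, 0, 0, 0], [0, 0, 0, 0, 0, 0]]]' | python3 inch.py; python3 - <<'E'
from h import *
import pickle
c=shot("wrist","pics/w3.png");pickle.dump(c,open("b1.pkl","wb"))
E
echo '[[[0, -5, 0, 0, 0, 0], [0, -5, 0, 0, 0, 0], [0, 0, 0, 0, 0, 0], [0, 0, 0, 0, 0, 0]]]' | python3 inch.py;python3 - <<'E'
from h import *
import pickle
c=shot("wrist");pickle.dump(c,open("b2.pkl","wb"))
a=pickle.load(open("b1.pkl","rb"))
cv2.imwrite("pics/b12.png",np.vstack([cv2.resize(k["image"][80:300,130:430],None,fx=1,fy=1) for k in(a,c)])[:,:,::-1])
E
```

```text
time: 6.0
tool_pos: [530.0, 31.7, 153.3]
orientation: [0.825, 0.565, -0.0, 0.0]
force: [0.3, 0.4, 0.3]
finger_gap: 17.2
gripper_force: 15.0
time: 6.45
tool_pos: [483.7, 50.3, 153.4]
orientation: [0.825, 0.565, 0.0, 0.001]
force: [1.3, -0.8, -0.0]
finger_gap: 17.7
gripper_force: 15.0
```

View pics/b12.png

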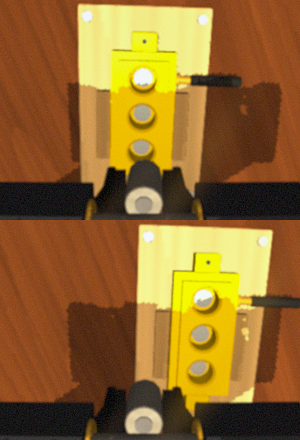

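Antenna at the right (+x), so well 1 is the top one, at about (274,157) in the first view. I'll enlarge to get precise mouths and the held cell's top.

```bash
python3 - <<'E'
from h import *
import pickle
a=pickle.load(open("b1.pkl","rb"));c=pickle.load(open("b2.pkl","rb"))
f=lambda k,x,y:cv2.resize(k["image"][y:y+195,x:x+130],(400,600),interpolation=cv2.INTER_CUBIC)
cv2.imwrite("pics/b34.png",np.hstack([f(a,210,105),f(c,270,105)])[:,:,::-1])
E
```

```text
(no output)
```

View pics/b34.png

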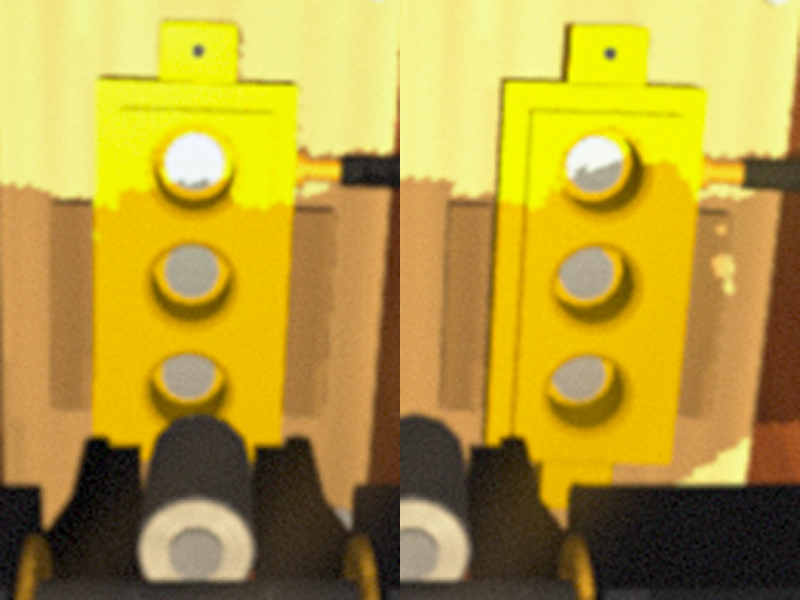

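```bash
python3 - <<'E'
from h import *
import pickle
a=pickle.load(open("b1.pkl","rb"));c=pickle.load(open("b2.pkl","rb"))
pa=lambda p:np.array(p)/3.0769+[209.66,104.66]; pc=lambda p:(np.array(p)-[400,0])/3.0769+[269.66,104.66]
W=[];
for n,u,v,z in[("w1",(194,167),(602,169),33),("w2",(191,281),(594,282),33),("w3",(188,391),(587,390),33),("ear",(198,50),(610,53),27)]:
    x,e=tri([(a,pa(u)),(c,pc(v))]);p=(onz(a,pa(u),z)+onz(c,pc(v),z))/2
    print(n,x.round(1),round(e,2),"plane",onz(a,pa(u),z).round(1),onz(c,pc(v),z).round(1));W.append(p)
W=np.array(W);print("spacing",np.linalg.norm(np.diff(W[:3],axis=0),axis=1),"mid",W[:3].mean(0))
y=W[0]-W[2];print("yaw",np.degrees(np.arctan2(y[1],y[0])))
y=W[3]-W[1];print("yaw ear",np.degrees(np.arctan2(y[1],y[0])),np.hypot(*y[:2]))
# held cell in tool frame
M=a["mount"];d=a["R"].T@ray(a,*pa((197,552)));d=M[:3,:3]@d;o=M[:3,3];print("cell in tool",o+d*(-17.2-o[2])/d[2])
s=bot.state();T=R.from_quat(s["orientation"]).as_matrix();print(s["tool_pos"],T.round(4),np.degrees(np.arctan2(T[1,0],T[0,0])))
E
```

```text
w1 [540.6  62.9  28.2] 0.04 plane [540.9  63.6  33. ] [540.2  64.   33. ]
w2 [528.9  35.1  28.8] 0.12 plane [529.3  36.   33. ] [528.7  36.5  33. ]
w3 [517.3   7.6  31.1] 0.34 plane [517.5   7.9  33. ] [517.4   8.7  33. ]
ear [552.2  89.9  26.6] 0.02 plane [552.3  90.   27. ] [552.2  90.   27. ]
spacing [29.78257161 30.28687492] mid [528.98952434  36.12636599  33.        ]
yaw 67.37123059438842
yaw ear 66.62024963469987 58.47366542061575
cell in tool [ -0.36033183  -0.61432817 -17.2       ]
[484.18881711  50.20762789 153.39527351] [[ 3.625e-01  9.320e-01  1.200e-03]
 [ 9.320e-01 -3.625e-01 -7.000e-04]
 [-2.000e-04  1.400e-03 -1.000e+00]] 68.74777744602736
```

```bash
echo '[[[3.3, 4.8, 0, 0, 0, 0], [3.3, 4.8, 0, 0, 0, 0.029], [0, 0, 5, 0, 0, 0], [0, 0, 7, 0, 0, 0], [0, 0, 5, 0, 0, 0], [0, 0, 1.6, 0, 0, 0], [0, 0, 0, 0, 0, 0], [0, 0, 0, 0, 0, 0]]]' | python3 inch.py; python3 - <<'E'
from h import *
p=[]
for i in range(3):
    c=shot("wrist",None);s=bot.state();p.append(s["tool_pos"])
T=R.from_quat(s["orientation"]).as_matrix();print(np.array(p).round(1).tolist())
print("to w1",T.T@(np.array([540.7,63.7,35])-np.mean(p,0)),np.degrees(np.arctan2(T[1,0],T[0,0])))
E
```

```text
time: 7.3
tool_pos: [541.5, 64.6, 61.1]
orientation: [0.833, 0.553, 0.001, 0.0]
force: [1.2, 0.3, 0.8]
finger_gap: 17.3
gripper_force: 15.0
[[541.7, 64.6, 61.5], [541.7, 64.6, 61.6], [541.5, 64.6, 61.6]]
to w1 [-1.23494734 -0.55995635 26.59646713] 67.12933244200637
```

Converted, -1.1 mm is -0.22, 6 mm is 1.2.

```bash
echo '[[[-0.22, -0.06, 1.2, 0, 0, 0], [0, 0, 1, 0, 0, 0], [0, 0, 0.8, 0, 0, 0], [0, 0, 0.6, 0, 0, 0], [0, 0, 0, 0, 0, 0]]]' | python3 inch.py;echo '[[[0, 0, 0.6, 0, 0, 0], [0, 0, 0.6, 0, 0, 0], [0, 0, 0.4, 0, 0, 0], [0, 0, 0, 0, 0, 0]]]' | python3 inch.py
```

```text
time: 7.95
tool_pos: [539.6, 63.7, 41.6]
orientation: [0.833, 0.553, 0.0, -0.0]
force: [1.5, 0.9, -0.6]
finger_gap: 17.5
gripper_force: 15.0
time: 8.35
tool_pos: [539.8, 63.7, 33.9]
orientation: [0.833, 0.553, 0.0, 0.0]
force: [2.0, -0.0, 0.1]
finger_gap: 17.3
gripper_force: 15.0
```

```bash
echo '[[[0, 0, 0, 0, 0, 0], [0, 0, 0, 0, 0, 0], [0, 0, 0, 0, 0, 0], [0, 0, -3, 0, 0, 0], [0, 0, -8, 0, 0, 0], [0, 0, -8, 0, 0, 0], [0, 0, -5, 0, 0, 0], [0, 0, 0, 0, 0, 0]]]' | python3 inch.py 45; python3 - <<'E'
from h import *
import pickle
c=shot("wrist");pickle.dump(c,open("b3.pkl","wb"));s=bot.state();T=R.from_quat(s["orientation"]).as_matrix();print(s["tool_pos"])
t=shot("top")
f=lambda k,x,y,w,h:cv2.resize(k["image"][y:y+h,x:x+w],(400,400),interpolation=cv2.INTER_CUBIC)
cv2.imwrite("pics/b5.png",np.hstack([f(c,200,160,140,140),f(t,225,225,75,75)])[:,:,::-1])
print(T.T@(np.array([466.8,-238.5,60])-s["tool_pos"]))
print("proj w1 top@52:",proj(c,[540.7,63.7,52]), "->", (proj(c,[540.7,63.7,52])-[200,160])*400/140)
E
```

```text
time: 9.15
tool_pos: [542.4, 64.5, 159.4]
orientation: [0.833, 0.553, 0.004, 0.003]
force: [-0.2, 0.1, -0.3]
finger_gap: 45.0
gripper_force: 0.0
[540.93411538  64.01455979 156.95570005]
[-307.68970655   48.74207449   96.76046908]
proj w1 top@52: [271.74944046 207.19052406] -> [204.99840132 134.83006874]
```

View pics/b5.png

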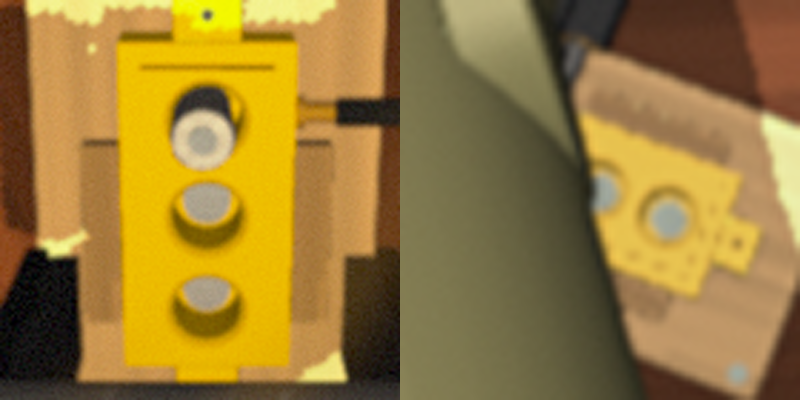

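The cell stands in well 1: its top is at crop (204,139) against a predicted (205,135), under 1 mm off. Next is cell B.

```bash
echo '[[[-5, 0.8, 0, 0, 0, 0], [-9, 1.4, 0, 0, 0, 0], [-9, 1.4, 0, 0, 0, 0], [-9, 1.4, 0, 0, 0, 0], [-9, 1.4, 0, 0, 0, 0], [-9, 1.4, 0, 0, 0, 0], [-8, 1.2, 0, 0, 0, 0], [-3.54, 0.74, 0, 0, 0, -0.114], [0, 0, 0, 0, 0, -0.114], [0, 0, 5, 0, 0, 0], [0, 0, 8, 0, 0, 0], [0, 0, 6, 0, 0, 0], [0, 0, 1, 0, 0, 0], [0, 0, 0, 0, 0, 0], [0, 0, 0, 0, 0, 0]]]' | python3 inch.py; cat > to.py <<'E'
from h import *
import sys
p=[]
for i in range(2): bot.camera("top");s=bot.state();p.append(s["tool_pos"])
T=R.from_quat(s["orientation"]).as_matrix();print(np.array(p).round(1).tolist(),"yaw",np.degrees(np.arctan2(T[1,0],T[0,0])).round(2))
print("delta",(T.T@(np.array(eval(sys.argv[1]),float)-np.mean(p,0))).round(1))
E
python3 to.py 466.8,-238.5,23.5
```

```text
time: 10.75
tool_pos: [465.7, -239.0, 55.2]
orientation: [0.765, 0.644, 0.0, 0.001]
force: [0.5, -0.3, 0.9]
finger_gap: 45.3
gripper_force: 0.0
[[466.0, -239.2, 55.6], [466.1, -239.3, 55.7]] yaw 80.2
delta [ 0.9  0.5 32.2]
```

Descend, grip, lift and carry towards well 2 at (529,36.1).

Converted, 16 mm is 3.2, 11 mm is 2.2.

```bash
echo '[[[0.18, 0.1, 3.2, 0, 0, 0], [0, 0, 2.2, 0, 0, 0], [0, 0, 1, 0, 0, 0], [0, 0, 0, 0, 0, 0]]]' | python3 inch.py; echo '[[[0, 0, 0, 0, 0, 0], [0, 0, 0, 0, 0, 0], [0, 0, 0, 0, 0, 0], [0, 0, 0, 0, 0, 0], [0, 0, 0, 0, 0, 0]]]' | python3 inch.py 15 15;  python3 to.py 529,36.1,120
```

```text
time: 11.25
tool_pos: [465.0, -237.8, 21.6]
orientation: [0.765, 0.644, -0.0, -0.0]
force: [-0.8, -0.3, 0.5]
finger_gap: 44.8
gripper_force: 0.0
time: 11.75
tool_pos: [466.4, -238.2, 22.5]
orientation: [0.765, 0.644, 0.0, 0.001]
force: [1.2, -0.1, 0.4]
finger_gap: 17.5
gripper_force: 15.1
[[466.4, -238.2, 22.5], [466.3, -238.2, 22.5]] yaw 80.21
delta [280.9  15.3 -97.6]
```

Converted, -35 mm is -7, 35 mm is 7.

```bash
echo '[[[0, 0, -3, 0, 0, 0], [0, 0, -7, 0, 0, 0], [2, 0, -7, 0, 0, 0], [7, 0.4, -2.4, 0, 0, 0], [9, 0.6, 0, 0, 0, 0], [9, 0.6, 0, 0, 0, 0], [9, 0.6, 0, 0, 0, 0], [9, 0.4, 0, 0, 0, 0], [8, 0.4, 0, 0, 0, 0], [3.18, 0.06, 0, 0, 0, 0.114], [0, 0, 0, 0, 0, 0.114], [0, 0, 4, 0, 0, 0], [0, 0, 5, 0, 0, 0], [0, 0, 2, 0, 0, 0], [0, 0, 0, 0, 0, 0], [0, 0, 0, 0, 0, 0]]]' | python3 inch.py;  python3 to.py 529,36.1,35
```

```text
time: 13.45
tool_pos: [528.6, 36.3, 64.7]
orientation: [0.833, 0.553, 0.0, 0.0]
force: [0.1, 1.4, -0.4]
finger_gap: 17.8
gripper_force: 14.9
[[529.1, 36.3, 65.1], [529.2, 36.3, 65.2]] yaw 67.13
delta [-0.3 -0.1 30.1]
```

```bash
echo '[[[-0.06, 0, 2, 0, 0, 0], [0, 0, 1.2, 0, 0, 0], [0, 0, 0.8, 0, 0, 0], [0, 0, 0.6, 0, 0, 0], [0, 0, 0, 0, 0, 0]]]' | python3 inch.py;echo '[[[0, 0, 0.6, 0, 0, 0], [0, 0, 0.6, 0, 0, 0], [0, 0, 0.2, 0, 0, 0], [0, 0, 0, 0, 0, 0]]]' | python3 inch.py; python3 to.py 477.5,-176.5,35
```

```text
time: 14.05
tool_pos: [528.0, 36.0, 40.5]
orientation: [0.833, 0.553, -0.0, -0.0]
force: [0.1, -0.4, 0.3]
finger_gap: 17.1
gripper_force: 14.9
time: 14.45
tool_pos: [528.1, 36.0, 33.9]
orientation: [0.833, 0.553, -0.0, -0.0]
force: [-0.6, -1.2, -0.0]
finger_gap: 17.7
gripper_force: 14.9
[[528.2, 36.0, 34.0], [528.2, 36.0, 34.1]] yaw 67.14
delta [-215.5   35.8   -0.9]
```

```bash
echo '[[[0, 0, 0, 0, 0, 0], [0, 0, 0, 0, 0, 0], [0, 0, 0, 0, 0, 0], [0, 0, -3, 0, 0, 0], [0, 0, -8, 0, 0, 0], [0, 0, -8, 0, 0, 0], [-3, 0.4, -4, 0, 0, 0], [-8, 1.4, 0, 0, 0, 0], [-9, 1.6, 0, 0, 0, 0], [-9, 1.6, 0, 0, 0, 0], [-8, 1.4, 0, 0, 0, 0], [-5.92, 0.76, 0, 0, 0, -0.114], [0, 0, 0, 0, 0, -0.114], [0, 0, 5, 0, 0, 0], [0, 0, 8, 0, 0, 0], [0, 0, 4, 0, 0, 0], [0, 0, 0, 0, 0, 0], [0, 0, 0, 0, 0, 0]]]' | python3 inch.py 45; python3 to.py 477.6,-175.6,23.5; python3 - <<'E'
from h import *
c=shot("top");cv2.imwrite("pics/t6.png",cv2.resize(c["image"][215:315,205:435],None,fx=3,fy=3,interpolation=2)[:,:,::-1])
E
```

```text
time: 16.35
tool_pos: [478.5, -175.7, 65.2]
orientation: [0.765, 0.644, 0.0, 0.0]
force: [-0.3, -0.2, 1.2]
finger_gap: 44.9
gripper_force: 0.0
[[479.2, -176.0, 65.9], [479.4, -176.1, 66.1]] yaw 80.21
delta [ 0.2 -1.8 42.5]
```

View pics/t6.png

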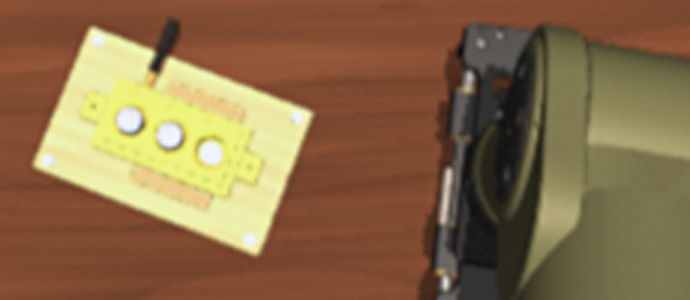

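Wells 1 and 2, at (130,120) and (170,135), hold upright cells; well 3 at (210,152) is empty. Now the third cell.

Converted, 6 mm is 1.2, 1 mm is 0.2.

```bash
echo '[[[0.04, -0.3, 4, 0, 0, 0], [0, 0, 3, 0, 0, 0], [0, 0, 1.2, 0, 0, 0], [0, 0, 0.2, 0, 0, 0], [0, 0, 0, 0, 0, 0]]]' | python3 inch.py; echo '[[[0, 0, 0, 0, 0, 0], [0, 0, 0, 0, 0, 0], [0, 0, 0, 0, 0, 0], [0, 0, 0, 0, 0, 0], [0, 0, 0, 0, 0, 0]]]' | python3 inch.py 15 15;  python3 to.py 517.3,8.5,120
```

```text
time: 17.0
tool_pos: [476.7, -175.2, 22.3]
orientation: [0.765, 0.644, 0.0, 0.0]
force: [1.0, -0.7, -0.0]
finger_gap: 44.9
gripper_force: 0.0
time: 17.5
tool_pos: [477.2, -175.4, 22.4]
orientation: [0.765, 0.644, 0.0, 0.001]
force: [1.8, -0.6, 0.1]
finger_gap: 17.0
gripper_force: 15.1
[[477.2, -175.4, 22.4], [477.2, -175.4, 22.4]] yaw 80.21
delta [188.    8.4 -97.6]
```

Converted, 45 mm is 9, 40 mm is 8.

```bash
echo '[[[0, 0, -3, 0, 0, 0], [0, 0, -7, 0, 0, 0], [1.6, 0, -7, 0, 0, 0], [6, 0.2, -2.4, 0, 0, 0], [9, 0.4, 0, 0, 0, 0], [9, 0.4, 0, 0, 0, 0], [8, 0.4, 0, 0, 0, 0], [4, 0.28, 0, 0, 0, 0.114], [0, 0, 0, 0, 0, 0.114], [0, 0, 4, 0, 0, 0], [0, 0, 5, 0, 0, 0], [0, 0, 2, 0, 0, 0], [0, 0, 0, 0, 0, 0], [0, 0, 0, 0, 0, 0]]]' | python3 inch.py;  python3 to.py 517.3,8.5,35
```

```text
time: 19.0
tool_pos: [516.9, 8.6, 64.7]
orientation: [0.833, 0.553, 0.0, 0.0]
force: [-0.2, 1.0, -0.2]
finger_gap: 17.2
gripper_force: 14.9
[[517.4, 8.6, 65.1], [517.6, 8.6, 65.3]] yaw 67.14
delta [-0.2 -0.2 30.2]
```

Converted, 10 mm is 2, 6 mm is 1.2.

```bash
echo '[[[-0.04, -0.04, 2, 0, 0, 0], [0, 0, 1.2, 0, 0, 0], [0, 0, 0.8, 0, 0, 0], [0, 0, 0.6, 0, 0, 0], [0, 0, 0, 0, 0, 0]]]' | python3 inch.py;echo '[[[0, 0, 0.6, 0, 0, 0], [0, 0, 0.6, 0, 0, 0], [0, 0, 0.2, 0, 0, 0], [0, 0, 0, 0, 0, 0]]]' | python3 inch.py; python3 to.py 466,244,150
```

```text
time: 19.6
tool_pos: [516.2, 8.5, 40.5]
orientation: [0.833, 0.553, -0.0, -0.0]
force: [0.3, 0.0, -0.7]
finger_gap: 17.3
gripper_force: 14.9
time: 20.0
tool_pos: [516.4, 8.5, 33.9]
orientation: [0.833, 0.553, -0.0, -0.0]
force: [0.4, -0.7, 0.8]
finger_gap: 17.2
gripper_force: 14.9
[[516.3, 8.6, 34.0], [516.4, 8.5, 34.1]] yaw 67.14
delta [ 197.4 -137.9 -116. ]
```

Converted, -40 mm is -8, -35 mm is -7.

```bash
echo '[[[0, 0, 0, 0, 0, 0], [0, 0, 0, 0, 0, 0], [0, 0, 0, 0, 0, 0], [0, 0, -3, 0, 0, 0], [0, 0, -7, 0, 0, 0], [0, 0, -8, 0, 0, 0], [0, 0, -5.2, 0, 0, 0], [0, 0, 0, 0, 0, 0], [0, 0, 0, 0, 0, 0]]]' | python3 inch.py 80; python3 - <<'E'
from h import *
import pickle
c=shot("wrist");pickle.dump(c,open("b4.pkl","wb"))
E
echo '[[[4, -2.8, 0, 0, 0, 0], [7, -5, 0, 0, 0, 0], [8, -5.6, 0, 0, 0, 0], [8, -5.6, 0, 0, 0, 0], [7.4, -5, 0, 0, 0, 0], [5, -3.6, 0, 0, 0, -0.1], [0, 0, 0, 0, 0, -0.09], [0, 0, 0, 0, 0, 0], [0, 0, 0, 0, 0, 0], [0, 0, 0, 0, 0, 0]]]' | python3 inch.py; python3 - <<'E'
from h import *
import pickle
c=shot("wrist");pickle.dump(c,open("c1.pkl","wb"))
E
echo '[[[0, 5, 0, 0, 0, 0], [0, 5, 0, 0, 0, 0], [0, 0, 0, 0, 0, 0], [0, 0, 0, 0, 0, 0], [0, 0, 0, 0, 0, 0]]]' | python3 inch.py; python3 - <<'E'
from h import *
import pickle
c=shot("wrist");pickle.dump(c,open("c2.pkl","wb"))
a=pickle.load(open("c1.pkl","rb"));b=pickle.load(open("b4.pkl","rb"))
f=lambda i,w:cv2.resize(i,(w,600),interpolation=2)
cv2.imwrite("pics/cv.png",np.hstack([f(a["image"][60:300,220:340],300),f(c["image"][60:300,155:275],300),f(b["image"][60:300,230:310],200)])[:,:,::-1])
E
```

```text
time: 21.0
tool_pos: [516.9, 8.5, 151.2]
orientation: [0.833, 0.553, 0.001, 0.001]
force: [0.2, 0.0, -0.3]
finger_gap: 77.3
gripper_force: 0.0
time: 22.05
tool_pos: [465.9, 242.3, 149.4]
orientation: [0.778, 0.628, -0.001, -0.0]
force: [0.1, -0.0, 0.6]
finger_gap: 80.2
gripper_force: 0.0
time: 22.6
tool_pos: [513.8, 233.5, 149.9]
orientation: [0.777, 0.63, -0.0, -0.0]
force: [-0.5, -0.2, 0.2]
finger_gap: 79.7
gripper_force: 0.0
```

View pics/cv.png

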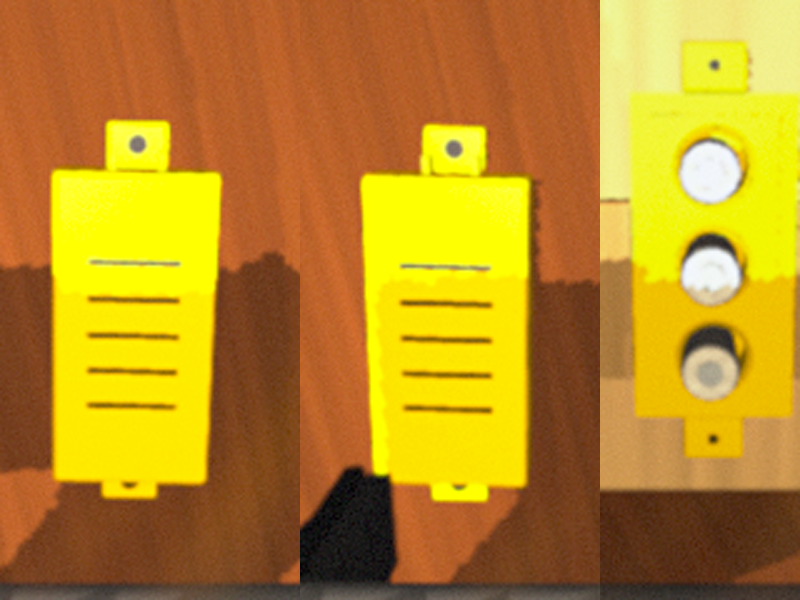

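All three cells stand in their wells. The cover's ear hole is at crop (138,145)/(454,149), and its middle slot is centred at (133,336)/(447,339).

```bash
python3 - <<'E'
from h import *
import pickle
a=pickle.load(open("c1.pkl","rb"));c=pickle.load(open("c2.pkl","rb"));b=pickle.load(open("b4.pkl","rb"))
pa=lambda p:np.array(p)/2.5+[219.7,59.7]; pc=lambda p:(np.array(p)-[300,0])/2.5+[154.7,59.7];pb=lambda p:(np.array(p)-[600,0])/2.5+[229.7,59.7]
P={}
for n,u,v,z in[("slot1",(135,263),(446,267),25),("slot3",(133.3,336),(447,339),25),("slot5",(132,405.5),(448,408.5),25),("ear",(138,145),(454,149),4),("BR",(206,484),(526,487),25),("BL",(54,480),(388,476),25),("ear0",(138,145),(454,149),2)]:
    x,e=tri([(a,pa(u)),(c,pc(v))]);A,C=onz(a,pa(u),z),onz(c,pc(v),z);P[n]=(A+C)/2
    print(n,x.round(1),round(e,2),"plane",A.round(1),C.round(1))
dy=P["slot1"]-P["slot5"];print("yaw slots",np.degrees(np.arctan2(dy[1],dy[0])))
dy=P["ear"]-P["slot3"];print("yaw ear",np.degrees(np.arctan2(dy[1],dy[0])),np.hypot(*dy[:2]))
dy=P["BR"]-P["BL"];print("yaw edge",np.degrees(np.arctan2(dy[1],dy[0]))+90,np.hypot(*dy[:2]),"mid",(P["BR"]+P["BL"])/2)
for u in((53,171),(221,174)):print("far",onz(a,pa(u),4),onz(a,pa(u),25))
E1,E2=onz(b,pb((714,65)),27),onz(b,pb((713,439)),27);d=E1-E2
print("box",(E1+E2)/2,np.degrees(np.arctan2(d[1],d[0])),np.linalg.norm(d))
for u in((711,171),(711,274),(710.5,372)):print("celltop",onz(b,pb(u),52).round(1))
E
python3 to.py 466,243,60
```

```text
slot1 [471.  270.   23.7] 0.05 plane [471.  270.1  25. ] [471.3 270.2  25. ]
slot3 [465.4 246.9  24.4] 0.13 plane [465.4 246.9  25. ] [465.6 247.1  25. ]
slot5 [460.  224.1  26.1] 0.06 plane [459.9 223.7  25. ] [459.8 223.8  25. ]
ear [479.5 305.    4.4] 0.13 plane [479.5 304.8   4. ] [479.5 305.1   4. ]
BR [478.6 190.4  24.5] 0.07 plane [478.6 190.6  25. ] [478.7 190.7  25. ]
BL [423.  192.4  -4.2] 1.18 plane [428.2 203.   25. ] [433.3 204.4  25. ]
ear0 [479.5 305.    4.4] 0.13 plane [479.5 304.7   2. ] [479.2 305.    2. ]
yaw slots 76.34134071549221
yaw ear 76.4070832867807 59.62551756803678
yaw edge 74.78826933524745 49.702335088953085 mid [454.70096778 197.19172021  25.        ]
far [450.13469891 302.56045992   4.        ] [452.31510866 303.68147302  25.        ]
far [504.49977387 289.7884806    4.        ] [502.96083793 291.78327905  25.        ]
box [528.70045362  34.61082467  27.        ] 67.00137284883685 119.9234551327014
celltop [539.7  62.8  52. ]
celltop [528.2  35.7  52. ]
celltop [516.5   8.3  52. ]
[[513.9, 233.6, 150.1], [514.0, 233.6, 150.1]] yaw 78.07
delta [ -0.7 -48.9  90.1]
```

The manual's scale: shifts go in units of 5 mm. Converting my numbers, 40 mm is 8, 30 mm is 6.

```bash
echo '[[[0.3, -5, 0, 0, 0, 0], [0.32, -5, 0, 0, 0, 0.029], [0, 0, 5, 0, 0, 0], [0, 0, 8, 0, 0, 0], [0, 0, 6, 0, 0, 0], [0, 0, 3, 0, 0, 0], [0, 0, 0, 0, 0, 0], [0, 0, 0, 0, 0, 0]]]' | python3 inch.py; python3 to.py 465.5,247,6
```

```text
time: 23.55
tool_pos: [467.0, 247.4, 41.0]
orientation: [0.786, 0.618, 0.001, 0.0]
force: [1.0, -0.1, 0.1]
finger_gap: 80.0
gripper_force: 0.0
[[467.5, 247.5, 41.6], [467.7, 247.5, 41.7]] yaw 76.37
delta [-1.  -2.  35.6]
```

```bash
echo '[[[-0.2, -0.36, 3, 0, 0, 0], [0, 0, 2.6, 0, 0, 0], [0, 0, 1.4, 0, 0, 0], [0, 0, 0, 0, 0, 0], [0, 0, 0, 0, 0, 0]]]' | python3 inch.py; echo '[[[0, 0, 0, 0, 0, 0], [0, 0, 0, 0, 0, 0], [0, 0, 0, 0, 0, 0], [0, 0, 0, 0, 0, 0], [0, 0, 0, 0, 0, 0], [0, 0, 0, 0, 0, 0]]]' | python3 inch.py 48 40; python3 to.py 528.5,35.5,110
```

```text
time: 24.15
tool_pos: [464.2, 246.2, 4.7]
orientation: [0.786, 0.618, -0.0, -0.0]
force: [0.3, 0.2, -0.4]
finger_gap: 80.0
gripper_force: 0.0
time: 24.75
tool_pos: [464.7, 246.1, 5.2]
orientation: [0.786, 0.618, 0.0, 0.0]
force: [-0.1, -1.0, -0.0]
finger_gap: 51.5
gripper_force: 40.0
[[464.7, 246.1, 5.2], [464.7, 246.1, 5.2]] yaw 76.36
delta [-189.6  111.7 -104.8]
```

```bash
echo '[[[0, 0, -2, 0, 0, 0], [0, 0, -5, 0, 0, 0], [0, 0, -7, 0, 0, 0], [0, 0, -5, 0, 0, 0], [-2, 1.2, -2, 0, 0, 0], [-5, 2.8, 0, 0, 0, 0], [-7, 4.2, 0, 0, 0, 0], [-7, 4.2, 0, 0, 0, 0], [-7, 4.2, 0, 0, 0, 0], [-6, 3.4, 0, 0, 0, 0], [-3, 1.6, 0, 0, 0, 0], [-1.14, 0.7, 0, 0, 0, 0.0815], [0, 0, 0, 0, 0, 0.0815], [0, 0, 3, 0, 0, 0], [0, 0, 2, 0, 0, 0], [0, 0, 0, 0, 0, 0], [0, 0, 0, 0, 0, 0], [0, 0, 0, 0, 0, 0]]]' | python3 inch.py; python3 to.py 528.1,34.5,56; python3 -c "
from h import *
import pickle
pickle.dump(shot('wrist'),open('d1.pkl','wb'))"
```

```text
time: 26.65
tool_pos: [528.0, 34.8, 85.2]
orientation: [0.833, 0.553, 0.0, 0.0]
force: [0.3, 0.7, -0.9]
finger_gap: 51.7
gripper_force: 40.0
[[528.1, 34.8, 85.3], [528.2, 34.7, 85.4]] yaw 67.06
delta [-0.2  0.  29.4]
```

```bash
python3 - <<'E'
from h import *
import pickle
c=pickle.load(open("d1.pkl","rb"));M=c["mount"]
c["R"],c["o"]=M[:3,:3],M[:3,3]   # work in tool frame
p=proj(c,[60.5,0,1.2]);print(p)
u,v=p.round().astype(int);w=c["image"][v-14:v+15,u-14:u+15].astype(int);s=w[:,:,0]
m=((s<140)).astype(np.uint8);n,l,st,ce=cv2.connectedComponentsWithStats(m)
for i in range(1,n):
    if st[i,4]>3:
        q=ce[i]+[u-14,v-14];print(st[i],q.round(1),onz(c,q,1.2).round(1))
E
```

```text
[274.92655757 140.90486467]
[  6   6  14  14 153] [273.5 139.4] [61.2 -0.6  1.2]
```

Converted, -0.6 mm is -0.12, 0.4 mm is 0.08.

```bash
echo '[[[-0.12, 0.08, 2.4, 0, 0, 0], [0, 0, 3, 0, 0, 0], [0, 0, 2.4, 0, 0, 0], [0, 0, 0.8, 0, 0, 0], [0, 0, 0, 0, 0, 0], [0, 0, 0, 0, 0, 0]]]' | python3 inch.py; python3 to.py 528,34.5,32
```

```text
time: 27.4
tool_pos: [528.1, 34.0, 42.0]
orientation: [0.834, 0.552, 0.0, -0.0]
force: [0.2, 0.7, -0.7]
finger_gap: 51.9
gripper_force: 40.0
[[528.4, 34.0, 42.3], [528.5, 33.9, 42.5]] yaw 67.03
delta [ 0.3 -0.6 10.4]
```

Converted, 1 mm is 0.2.

```bash
echo '[[[0, 0, 0.2, 0, 0, 0], [0, 0, 0.2, 0, 0, 0], [0, 0, 0.2, 0, 0, 0], [0, 0, 0.2, 0, 0, 0], [0, 0, 0.2, 0, 0, 0], [0, 0, 0, 0, 0, 0], [0, 0, 0, 0, 0, 0]]]' | python3 inch.py - 55; echo '[[[0, 0, 0.2, 0, 0, 0], [0, 0, 0.2, 0, 0, 0], [0, 0, 0.2, 0, 0, 0], [0, 0, 0, 0, 0, 0], [0, 0, 0, 0, 0, 0]]]' | python3 inch.py;python3 to.py 528,34.5,32
```

```text
time: 28.2
tool_pos: [527.9, 33.8, 37.0]
orientation: [0.834, 0.552, -0.0, 0.0]
force: [-0.4, -0.0, -1.0]
finger_gap: 51.7
gripper_force: 55.0
time: 28.7
tool_pos: [528.2, 33.8, 34.4]
orientation: [0.834, 0.552, 0.0, 0.0]
force: [-0.6, -0.3, 2.7]
finger_gap: 51.4
gripper_force: 55.0
[[528.2, 33.8, 34.3], [528.2, 33.8, 34.3]] yaw 67.02
delta [ 0.6 -0.4  2.3]
```

Converted, 0.5 mm is 0.1.

```bash
echo '[[[0, 0, 0.1, 0, 0, 0], [0, 0, 0.1, 0, 0, 0], [0, 0, 0.1, 0, 0, 0], [0, 0, 0, 0, 0, 0], [0, 0, 0, 0, 0, 0]]]' | python3 inch.py; echo '[[[0, 0, 0.1, 0, 0, 0], [0, 0, 0, 0, 0, 0], [0, 0, 0, 0, 0, 0]]]' | python3 inch.py;echo '[[[0, 0, 0.1, 0, 0, 0], [0, 0, 0, 0, 0, 0], [0, 0, 0, 0, 0, 0]]]' | python3 inch.py
```

```text
time: 29.3
tool_pos: [528.3, 33.9, 33.0]
orientation: [0.834, 0.552, 0.0, 0.0]
force: [-0.6, 0.3, 6.4]
finger_gap: 51.9
gripper_force: 55.0
time: 29.6
tool_pos: [528.4, 33.9, 32.6]
orientation: [0.834, 0.552, 0.0, 0.0]
force: [-1.4, -0.4, 6.9]
finger_gap: 51.1
gripper_force: 55.0
time: 29.9
tool_pos: [528.5, 33.9, 32.3]
orientation: [0.834, 0.552, 0.0, 0.0]
force: [-1.5, -1.4, 7.0]
finger_gap: 51.8
gripper_force: 55.0
```

```bash
for i in 1 2 3; do echo '[[[0, 0, 0.1, 0, 0, 0], [0, 0, 0, 0, 0, 0], [0, 0, 0, 0, 0, 0]]]' | python3 inch.py | grep -E "tool_pos|force: \["; done; echo '[[[0, 0, 0, 0, 0, 0], [0, 0, 0, 0, 0, 0], [0, 0, 0, 0, 0, 0]]]' | python3 inch.py
```

```text
tool_pos: [528.5, 33.9, 32.2]
force: [-3.1, -0.6, 11.0]
tool_pos: [528.5, 33.9, 32.2]
force: [-3.9, -0.6, 14.9]
tool_pos: [528.5, 33.9, 32.1]
force: [-5.1, -0.2, 19.1]
time: 31.1
tool_pos: [528.5, 33.8, 32.1]
orientation: [0.834, 0.552, -0.0, 0.001]
force: [-6.3, -0.8, 18.0]
finger_gap: 51.4
gripper_force: 55.0
```

```bash
echo '[[[0, -0.08, 0.02, 0, 0, 0], [0, 0, 0, 0, 0, 0], [0, 0, 0, 0, 0, 0], [0, 0, 0, 0, 0, 0], [0, 0, 0, 0, 0, 0], [0, 0, 0, 0, 0, 0], [0, 0, 0, 0, 0, 0], [0, 0, 0, 0, 0, 0], [0, 0, 0, 0, 0, 0], [0, 0, 0, 0, 0, 0], [0, 0, 0, 0, 0, 0], [0, 0, 0, 0, 0, 0], [0, 0, 0, 0, 0, 0], [0, 0, 0, 0, 0, 0], [0, 0, 0, 0, 0, 0]]]' | python3 inch.py; python3 - <<'E'
from h import *
c=shot("wrist");s=bot.state();print(s["force"],s["tool_pos"]);M=c["mount"];c["R"],c["o"]=M[:3,:3],M[:3,3]
u,v=proj(c,[61,-.5,1.2]).round().astype(int);m=(c["image"][v-14:v+15,u-14:u+15,0]<140).astype(np.uint8)
n,l,st,ce=cv2.connectedComponentsWithStats(m)
for i in range(1,n):
    if st[i,4]>3: print(st[i],onz(c,ce[i]+[u-14,v-14],1.2).round(1))
E
```

```text
time: 32.6
tool_pos: [528.5, 33.9, 32.1]
orientation: [0.834, 0.552, 0.0, 0.001]
force: [-4.2, -0.6, 18.1]
finger_gap: 51.3
gripper_force: 55.0
[-5.12113592 -1.79085403 18.68337604] [528.52151237  33.87395989  32.15395867]
[  7   7  14  14 152] [61.1 -0.7  1.2]
```

```bash
python3 -c "
from plant import bot
print(bot.finish_job())"
```

```text
the job is handed in; nothing more can be done
None
```

I loaded the three stubby cells in wiring order, set the cover home on the rim, and handed in at about 33 s with the gripper still holding it down at about 18–19 N. The bystanders were not touched, and I haven't seen the judge's result.

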